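Complete the spring pairs in an order tray

TASK

The order tray must hold a pair of springs in each of its four dishes, and each dish already has the first one. For every dish find the loose spring on the bench that is identical to the one in it (same width, height and wire), and stand it upright in the middle of that dish's empty half, without shifting the spring already there. Leave the two loose springs that match none of them (one tapered, one of thin wire) standing where they are on the bench.

Things in the scene. Friction and masses are not known exactly. Their poses are not given: they have to be found in the camera images.
- wide_tall_mid (a point): The loose wide tall spring on the bench: straight die spring of grey steel with flat ends, standing upright, outer diameter 40 mm, height 64 mm, flat wire 9 mm wide radially, 250 g, stiff as a solid in the fingers. The point is its centre, half-way up (32 mm above its foot); z is its axis, pointing up. It belongs with the wide tall spring in the tray.
- wide_short_mid (a point): The loose wide short spring on the bench: straight die spring of grey steel with flat ends, standing upright, outer diameter 40 mm, height 38 mm, flat wire 9 mm wide radially, 160 g, stiff as a solid in the fingers. The point is its centre, half-way up (19 mm above its foot); z is its axis, pointing up. It belongs with the wide short spring in the tray.
- slim_tall_mid (a point): The loose slim tall spring on the bench: straight die spring of grey steel with flat ends, standing upright, outer diameter 25 mm, height 64 mm, flat wire 6 mm wide radially, 100 g, stiff as a solid in the fingers. The point is its centre, half-way up (32 mm above its foot); z is its axis, pointing up. It belongs with the slim tall spring in the tray.
- slim_short_mid (a point): The loose slim short spring on the bench: straight die spring of grey steel with flat ends, standing upright, outer diameter 25 mm, height 38 mm, flat wire 6 mm wide radially, 60 g, stiff as a solid in the fingers. The point is its centre, half-way up (19 mm above its foot); z is its axis, pointing up. It belongs with the slim short spring in the tray.
- twin_wide_tall_mid (a point): The wide tall spring (40 x 64 mm) standing loose in its white dish in the order tray. Point: its centre, 32 mm above the dish floor, which is 7 mm above the bench; z up. Dish inside: 116 mm (x) by 96 mm (y), walls 2 mm thick, 10 mm high. The middle of its empty half is 58 mm from this point along this entry's -x (towards the robot). The 4 dishes lie side by side, 102 mm apart, in any order, in a fixed carrier 130 x 416 mm, rim 13 mm.
- twin_wide_short_mid (a point): The wide short spring (40 x 38 mm) standing loose in its white dish in the order tray. Point: its centre, 19 mm above the dish floor, which is 7 mm above the bench; z up. Dish inside: 116 mm (x) by 96 mm (y), walls 2 mm thick, 10 mm high. The middle of its empty half is 58 mm from this point along this entry's -x (towards the robot). The 4 dishes lie side by side, 102 mm apart, in any order, in a fixed carrier 130 x 416 mm, rim 13 mm.
- twin_slim_tall_mid (a point): The slim tall spring (25 x 64 mm) standing loose in its white dish in the order tray. Point: its centre, 32 mm above the dish floor, which is 7 mm above the bench; z up. Dish inside: 116 mm (x) by 96 mm (y), walls 2 mm thick, 10 mm high. The middle of its empty half is 58 mm from this point along this entry's -x (towards the robot). The 4 dishes lie side by side, 102 mm apart, in any order, in a fixed carrier 130 x 416 mm, rim 13 mm.
- twin_slim_short_mid (a point): The slim short spring (25 x 38 mm) standing loose in its white dish in the order tray. Point: its centre, 19 mm above the dish floor, which is 7 mm above the bench; z up. Dish inside: 116 mm (x) by 96 mm (y), walls 2 mm thick, 10 mm high. The middle of its empty half is 58 mm from this point along this entry's -x (towards the robot). The 4 dishes lie side by side, 102 mm apart, in any order, in a fixed carrier 130 x 416 mm, rim 13 mm.
- tapered_mid (a point): Look-alike that belongs in no dish: a tapered (conical) grey steel spring, 40 mm diameter at the foot, 24 mm at the top, 50 mm high, standing on the bench. The point is its centre, half-way up.
- thin_wire_mid (a point): Look-alike that belongs in no dish: a straight grey steel spring, 40 mm diameter, 64 mm high, but of thin round 3 mm wire with wide gaps, standing on the bench. The point is its centre, half-way up.
Things that resemble listed ones, but are neither listed nor needed, are in the scene too. What is shaped like the part that bears slim_tall_mid but blue, pink or yellow is not meant.

How it is judged:
At the end, for the whole second after the job is handed in: Each loose spring stands upright (0.1 rad) on the floor of its match's dish, at rest, within 15 mm along and across of the middle of the empty half. The dish springs still stand, moved under 12 mm; the tapered and thin-wire springs still stand, moved under 25 mm. All released (x of wide_tall_mid in the frame of twin_wide_tall_mid between -0.073 and -0.043 m and y of wide_tall_mid in the frame of twin_wide_tall_mid between -0.015 and 0.015 m and z of wide_tall_mid in the frame of twin_wide_tall_mid between -0.006 and 0.006 m and angle between each of wide_tall_mid, twin_wide_tall_mid, wide_short_mid, twin_wide_short_mid, slim_tall_mid, twin_slim_tall_mid, slim_short_mid, twin_slim_short_mid, tapered_mid, thin_wire_mid's own z axis and vertical below 0.1 rad and linear speed of each of wide_tall, wide_short, slim_tall, slim_short below 0.02 m/s and distance of each of twin_wide_tall_mid, twin_wide_short_mid, twin_slim_tall_mid, twin_slim_short_mid from where it was at the start of the episode below 0.012 m and x of wide_short_mid in the frame of twin_wide_short_mid between -0.073 and -0.043 m and y of wide_short_mid in the frame of twin_wide_short_mid between -0.015 and 0.015 m and z of wide_short_mid in the frame of twin_wide_short_mid between -0.006 and 0.006 m and x of slim_tall_mid in the frame of twin_slim_tall_mid between -0.073 and -0.043 m and y of slim_tall_mid in the frame of twin_slim_tall_mid between -0.015 and 0.015 m and z of slim_tall_mid in the frame of twin_slim_tall_mid between -0.006 and 0.006 m and x of slim_short_mid in the frame of twin_slim_short_mid between -0.073 and -0.043 m and y of slim_short_mid in the frame of twin_slim_short_mid between -0.015 and 0.015 m and z of slim_short_mid in the frame of twin_slim_short_mid between -0.006 and 0.006 m and distance of each of tapered_mid, thin_wire_mid from where it was at the start of the episode below 0.025 m); the robot touches nothing.
It fails at once if the tapered spring, which matches none, is taken from its place (distance of tapered_mid from where it was at the start of the episode above 0.06 m).
It fails at once if the thin-wire spring, which matches none, is taken from its place (distance of thin_wire_mid from where it was at the start of the episode above 0.06 m).
It also fails if it takes over 115 s, if anything falls off the work surface, if the arm or the gripper's body presses on something with over 40 N, if the wrist force passes 120 N, or if a joint passes its speed limit or range.

ROBOT

A 6-joint arm with a two-finger parallel gripper is mounted at the origin on the work surface. World frame = base frame: x ahead of the robot, y to its left, z up, the work surface at z = 0. Lengths are in m, angles in rad, forces in N, time in s.
With the tool pointing down it reaches from about 0.3 to 0.875 m from the base axis. Payload 6.4 kg.
Tool frame: the origin (TCP) lies midway between the tips of the shut fingers; the grasp point (between the pads) lies ctrl.grip_point_offset behind it (ctrl.grip_point_offset is the distance from the TCP to the grasp point, in m); z points along the fingers, y is the direction in which the jaws open and shut (so a half turn about z gives the same grasp; the last joint's range is limited). The gripper opens to 85 mm and grips with 20 to 120 N. Pads are 22 mm wide; open, the fingers measure 114 mm over their backs; the gripper's body (76 mm by 85 mm) begins 54 mm behind the grasp point. The pads swing forward as they close: fully open they stand 13 mm farther back than shut.
Start: joints at [1.027, 0.181, 1.607, -0, 1.354, -0.206], TCP at [0.191, 0.543, 0.208] pointing down, gripper open.
Joint ranges: [-2.99, 2.99], [-0.89, 2.07], [0.3, 2.58], [-1.14, 4.28], [0, 2.63], [-3.12, 3.12]. Speed limits (rad/s): [2.57, 2.57, 3.01, 3.14, 3.14, 3.14].

INTERFACE

Orientations are given as a unit quaternion [w, x, y, z].
In Python, from bench import ctrl, viewer gives the robot as it stands.
- The arm moves only by the shell command python3 -m handwheel 'ROWS' [OPENING]. ROWS is JSON, a list of rows, each an object with "travel": the shift along the tool's x, y, z as a fraction of full scale, a list of three; "dr": the turn, a rotation vector about the tool's x, y, z as a fraction of full scale, a list of three. A call has 1 to 20 rows; each row shifts and turns the pose as measured when the row begins, along the tool's axes as they then stand; what a row does not reach is not made up. Full scale, the value 1, is 150 mm for a shift and 30 degrees for a turn. A row lasts 1/12 s, in which the tool goes at most 41.7 mm and 7.16 degrees, less where a joint would pass 70% of its speed; a pose out of reach is approached as far as the arm can. A call with a number of a shift or a turn outside -1 to 1 is refused whole. A call with a gripper value outside its range is refused whole. OPENING is the opening, from -1 (shut) to 1 (fully open), set as the call begins (- or left out, the last holds). The fingers move at their own pace and stop on an object; the grip force is fixed at half the most. Time passes only in rows, so rows that do not move let the fingers close. It gives the time, the measured TCP pose, the force and the opening at its end, in the units of the state.
- ctrl.get_obs(): the state, without advancing time (a new reading comes with each control period).
- viewer.camera(name): name is "scene" or "top"; returns the picture (384x512x3 uint8, red, green, blue); there is no depth.
- viewer.get_calibration(name): a dict with "camera_matrix" (3x3 intrinsics, pixels), "R" (3x3) and "t" (3): a world point X has camera coordinates R X + t. Camera axes: x right, y down, z forward; pixel columns grow to the right and rows downward; lengths in m; the calibration is good to about 2 mm. A picture is of the moment at which its call begins. get_calibration takes no time and is no camera call.
- ctrl.hand_in(): hands the job in, once; it reports no verdict.
The state is a dict: "time_s": time; "q": joint angles; "dq": joint speeds; "joint_efforts": joint torques, N m; "eef_pos": TCP position; "eef_rot": TCP orientation; "wrist_force": force on the tool from outside, world axes, zero at the start; "torque": the same for the moment, N m; "opening": opening from 0.0 (shut) to 1.0 (fully open).
Only numpy, scipy, OpenCV 4.12 (cv2) and the standard library are available. Lean on these libraries where they do the work, as an engineer would, in place of code of your own. Each camera call takes 0.05 s, during which the arm holds its last target. There are 200 camera calls.

## Working session

There is one attempt and no reset: what is moved stays moved. The work goes in short steps, Python scripts to look and compute and a shell command to move; the robot and the scene stay as the last step left them, time stands still between calls to the robot, and variables do not carry over. Pictures are saved under pics/ and viewed, about 12 in all and at most 16, crops included, and the job is handed in when it is done.

```bash
mkdir -p pics; python3 - <<'E'
from bench import ctrl, viewer
import cv2,numpy as np
for n in("top","scene"):
    im=viewer.camera(n); cv2.imwrite(f"pics/{n}0.png",cv2.resize(im[:,:,::-1],(800,600),interpolation=cv2.INTER_CUBIC))
    cv2.imwrite(f"pics/raw_{n}0.png",im[:,:,::-1])
    c=viewer.get_calibration(n); print(n,c["camera_matrix"],c["R"],c["t"], -np.array(c["R"]).T@np.array(c["t"]))
print(ctrl.get_obs(), ctrl.grip_point_offset)
E
```

```text
top [[361.51745529   0.         254.89960493]
 [  0.         361.51745529 197.31053225]
 [  0.           0.           1.        ]] [[-0.03012554 -0.99951686  0.00764779]
 [-0.99694482  0.02949462 -0.07232625]
 [ 0.07206574 -0.00980329 -0.99735171]] [-0.00911448  0.56483653  0.90333039] [ 0.49773711 -0.01691411  0.94186032]
scene [[450.70022428   0.         248.70210737]
 [  0.         450.70022428 188.35445653]
 [  0.           0.           1.        ]] [[-0.13830674  0.99031846 -0.01185753]
 [ 0.82330056  0.10830989 -0.55717606]
 [-0.55049744 -0.08682352 -0.83030973]] [ 0.1033345  -0.43412837  1.36875474] [1.12520597 0.06352644 0.89582973]
{'time_s': 0.1, 'q': array([ 1.02671903e+00,  1.81516556e-01,  1.60790940e+00, -2.70202450e-05,
        1.35381996e+00, -2.06292119e-01]), 'dq': array([-0.0004543 , -0.00186243, -0.00297521, -0.00129832, -0.00181396,
       -0.00127665]), 'joint_efforts': array([ 1.48064846e-03, -4.45880198e+01, -3.52237844e+01, -3.10562227e-04,
        4.18884694e-03, -5.93820502e-06]), 'eef_pos': array([0.19025274, 0.54203359, 0.20714561]), 'eef_rot': array([-2.90640840e-04,  1.68087861e-01,  9.85771671e-01, -7.73964057e-04]), 'wrist_force': array([ 0.1687238 , -0.47494163, -0.66828797]), 'torque': array([-0.00682199,  0.00161262,  0.0763982 ]), 'opening': 1.0034231060669785} 0.0187
```

View pics/top0.png

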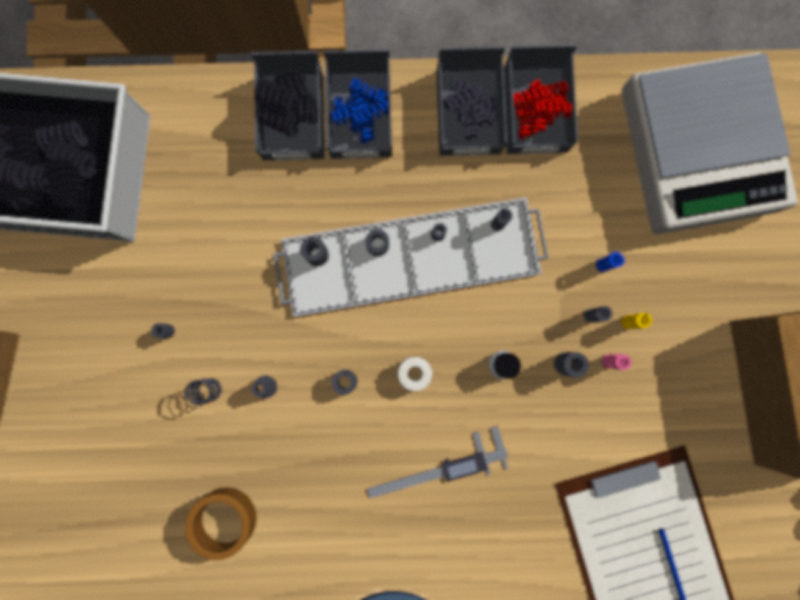

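View pics/scene0.png

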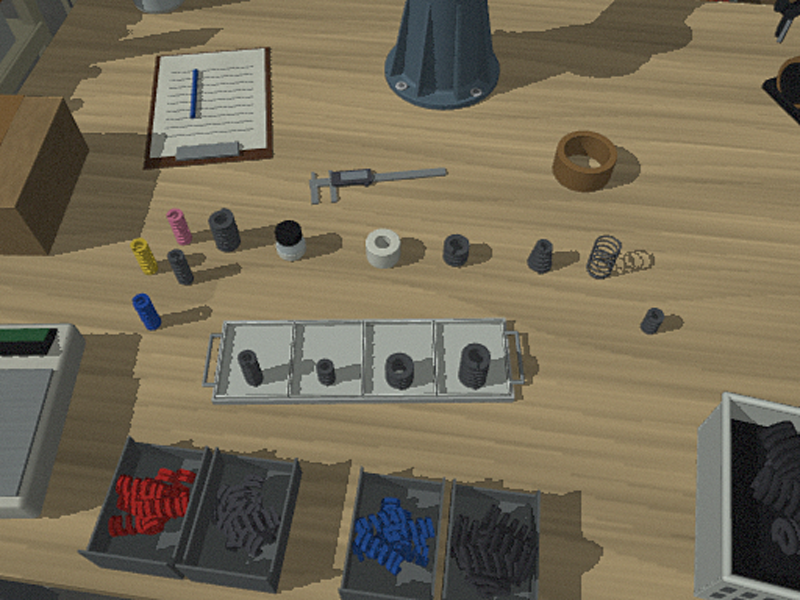

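The top view (800x600) shows these candidates:
- **Slim short:** (163,331), short grey and slim.
- **Thin wire:** (203,390), excluded.
- **Tapered:** (263,387), excluded.
- **Wide short:** (344,382).
- **White ring and jar:** (415,373) and (505,365), both decoys.
- **Wide tall:** (572,364).
- **Slim tall, grey:** (597,314). The blue, yellow and pink ones at (610,261), (637,320) and (616,362) are decoys.

The dishes from left to right in the top view hold wide tall, wide short, slim short and slim tall. Next I'll measure by fitting cylinders in both views and confirm in one crop.

```bash
cat > fit.py <<'E'
import numpy as np,cv2
from scipy.optimize import minimize
from bench import viewer
C={n:viewer.get_calibration(n) for n in("top","scene")}
def proj(n,X):
    c=C[n];p=np.asarray(X)@np.array(c["R"]).T+c["t"];p=p@np.array(c["camera_matrix"]).T
    return p[:,:2]/p[:,2:]
def ray(n,uv,z):
    c=C[n];R=np.array(c["R"]);o=-R.T@np.array(c["t"])
    d=R.T@np.linalg.inv(c["camera_matrix"])@np.array([uv[0],uv[1],1.]);return o+d*(z-o[2])/d[2]
def mask(im):
    h=cv2.cvtColor(im,cv2.COLOR_BGR2HSV);return ((h[...,1]<75)&(h[...,2]<120)).astype(np.uint8)
A=np.linspace(0,2*np.pi,40)
def sil(n,x,y,z0,h,d,S=4):
    P=np.array([[x+d/2*np.cos(a),y+d/2*np.sin(a),z] for a in A for z in(z0,z0+h)])
    return cv2.convexHull(((proj(n,P)+.5)*S).astype(np.int32))
def cost(p,ms,z0,d,S=4):
    J=0
    for n,(m,o) in ms.items():
        r=np.zeros_like(m);cv2.fillPoly(r,[sil(n,p[0],p[1],z0,p[2],d)-np.array(o)*S],1)
        J+=1-(r&m).sum()/max(1,(r|m).sum())
    return J
def fit(ims,guess,z0,d,h):
    """guess = xy; largest masked blob nearest the guess in each view"""
    ms={}
    for n,im in ims.items():
        u,v=proj(n,[[*guess,z0+h/2]])[0].astype(int);w=30;o=(u-w,v-w)
        m=cv2.resize(mask(im[v-w:v+w,u-w:u+w]),None,fx=4,fy=4,interpolation=cv2.INTER_NEAREST)
        m=cv2.morphologyEx(m,cv2.MORPH_CLOSE,np.ones((17,17)))
        k,l,s,c=cv2.connectedComponentsWithStats(m)
        b=max(range(1,k),key=lambda i:s[i,4]/(1+(np.linalg.norm(c[i]-120)/30)**2))
        ms[n]=((l==b).astype(np.uint8),o)
    best=min((minimize(cost,[guess[0]+a,guess[1]+b,h],(ms,z0,d),method="Nelder-Mead",options=dict(initial_simplex=np.array([guess[0]+a,guess[1]+b,h])+np.array([[0,0,0],[.01,0,0],[0,.01,0],[0,0,.008]]))) for a in(-.006,.006) for b in(-.006,.006)),key=lambda r:r.fun)
    return best.x,best.fun
E
cat > m1.py <<'E'
from fit import *
ims={n:cv2.imread(f"pics/raw_{n}0.png") for n in C}
L=dict(WT=((572,364),.04,.064,0),WS=((344,382),.04,.038,0),ST=((597,314),.025,.064,0),SS=((163,331),.025,.038,0),
 tWT=((315,250),.04,.064,.007),tWS=((377,242),.04,.038,.007),tSS=((438,232),.025,.038,.007),tST=((502,218),.025,.064,.007),thin=((203,390),.04,.064,0),taper=((263,387),.04,.05,0))
tiles=[];R={}
for k,(uv,d,h,z0) in L.items():
    g=ray("top",np.array(uv)*.64,z0+h/2)[:2];x,f=fit(ims,g,z0,d,h);R[k]=x
    print(k,"d",d,"fit xyh",x.round(4),"cost",round(f,2))
    for n in C:
        u,v=proj(n,[[*g,z0+h/2]])[0].astype(int);w=20
        t=cv2.resize(ims[n][v-w:v+w,u-w:u+w],(160,160),interpolation=cv2.INTER_CUBIC)
        cv2.polylines(t,[sil(n,x[0],x[1],z0,x[2],d)-np.array((u-w,v-w))*4],True,(0,255,0) ,1)
        cv2.putText(t,k+n[0],(2,14),0,.5,(0,0,255),1);tiles.append(t)
cv2.imwrite("pics/fit0.png",np.vstack([np.hstack(tiles[i:i+5]) for i in range(0,20,5)])[:, :800])
T=np.array([R[k][:2] for k in("tWT","tWS","tSS","tST")]);print(np.diff(T,axis=0).round(4),"yaw",np.degrees(np.arctan2(-(T[0]-T[3])[0],(T[0]-T[3])[1])))
E
python3 m1.py
```

```text
WT d 0.04 fit xyh [ 0.4645 -0.3016  0.0577] cost 0.34
WS d 0.04 fit xyh [0.4475 0.0658 0.0347] cost 0.46
ST d 0.025 fit xyh [ 0.5445 -0.3487  0.0615] cost 0.36
SS d 0.025 fit xyh [0.5391 0.3591 0.035 ] cost 0.31
tWT d 0.04 fit xyh [0.6586 0.1089 0.0639] cost 1.3
tWS d 0.04 fit xyh [0.6725 0.0082 0.0409] cost 1.02
tSS d 0.025 fit xyh [ 0.6862 -0.0915  0.0386] cost 1.1
tST d 0.025 fit xyh [ 0.7015 -0.1929  0.0683] cost 1.45
thin d 0.04 fit xyh [0.4404 0.2884 0.059 ] cost 0.36
taper d 0.04 fit xyh [0.4407 0.1965 0.0274] cost 0.45
[[ 0.0139 -0.1006]
 [ 0.0137 -0.0997]
 [ 0.0153 -0.1014]] yaw 8.10272782383235
```

View pics/fit0.png

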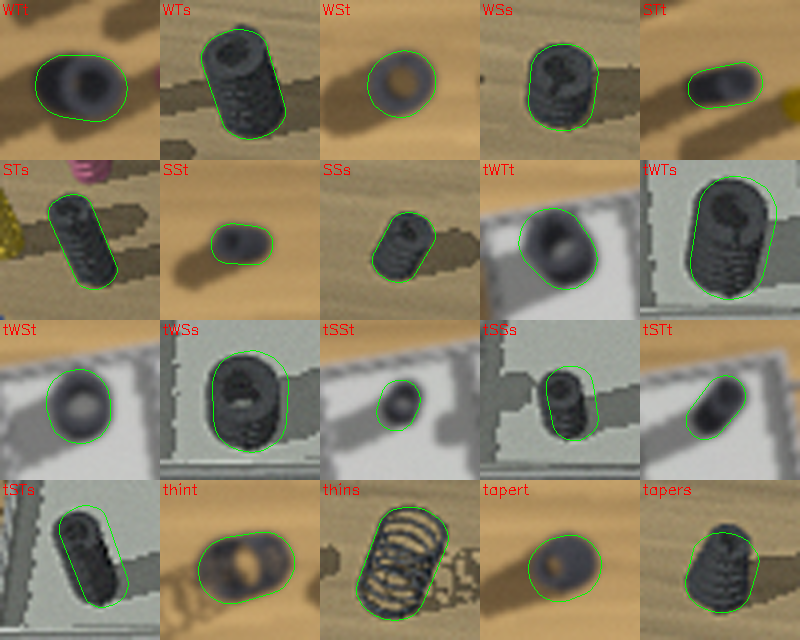

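The crops confirm the identities: all fitted outlines match, and the measured heights agree with the text to within 6 mm (thin wire and tapered rejected). The twin fits in the scene view caught some shadow, so I'll redo them with a darker threshold and add a move calculator.

```bash
sed -i 's/def mask(im):/V=120\ndef mask(im):/; s/h\[...,2\]<120/h[...,2]<V/' fit.py
cat > m2.py <<'E'
import fit
from fit import *
fit.V=88
ims={n:cv2.imread(f"pics/raw_{n}0.png") for n in C}
L=dict(tWT=(.6586,.1089,.04,.064),tWS=(.6725,.0082,.04,.038),tSS=(.6862,-.0915,.025,.038),tST=(.7015,-.1929,.025,.064))
T=[]
for k,(x,y,d,h) in L.items():
    p,f=fit.fit(ims,(x,y),.007,d,h);T.append(p[:2]);print(k,p.round(4),round(f,2))
T=np.array(T);e=T[0]-T[3];yaw=np.arctan2(-e[0],e[1]);print(np.linalg.norm(np.diff(T,axis=0),axis=1),np.degrees(yaw))
for k,t in zip(L,T): print(k,"target",(t-.058*np.array([np.cos(yaw),np.sin(yaw)])).round(4))
E
python3 m2.py
cat > go.py <<'E'
import sys,numpy as np
from scipy.spatial.transform import Rotation as R
from bench import ctrl
o=ctrl.get_obs();q=o["eef_rot"];r=R.from_quat([q[1],q[2],q[3],q[0]])
x,y,z,yaw=map(float,sys.argv[1:5]);c,s=np.cos(np.radians(yaw)),np.sin(np.radians(yaw))
g=R.from_matrix(np.array([[-c,-s,0],[-s,c,0],[0,0,-1]]))  # tool y along tray y
print("t",round(o["time_s"],2),"pos",o["eef_pos"].round(4),"open",round(o["opening"],3),"F",o["wrist_force"].round(1))
print("travel",(r.inv().apply(np.array([x,y,z])-o["eef_pos"])/.15).round(3),"dr",(np.degrees((r.inv()*g).as_rotvec())/30).round(3))
E
python3 go.py .5391 .3591 .12 8.1
```

```text
t 0.1 pos [0.1903 0.542  0.2071] open 1.003 F [ 0.2 -0.5 -0.7]
travel [-2.599 -0.379  0.581] dr [-0.003 -0.001 -0.915]Traceback (most recent call last):
  File "m2.py", line 8, in <module>
    p,f=fit.fit(ims,(x,y),.007,d,h);T.append(p[:2]);print(k,p.round(4),round(f,2))
        ^^^^^^^
AttributeError: 'function' object has no attribute 'fit'
```

```bash
sed -i 's/^import fit$/import fit as F/; s/^from fit import \*/from fit import */; s/^fit.V/F.V/; s/fit\.fit(/F.fit(/' m2.py; python3 m2.py
python3 -m handwheel '[{"travel":[0,0,0],"dr":[0,0,-0.229]},{"travel":[0,0,0],"dr":[0,0,-0.229]},{"travel":[0,0,0],"dr":[0,0,-0.229]},{"travel":[0,0,0],"dr":[0,0,-0.229]},{"travel":[0,0,0],"dr":[0,0,0]}]' 0.1
python3 go.py .5391 .3591 .12 8.1
```

```text
tWT [0.6568 0.1065 0.0558] 0.3
tWS [0.6707 0.0049 0.0301] 0.42
tSS [ 0.6857 -0.0962  0.0293] 0.45
tST [ 0.7012 -0.1974  0.0584] 0.4
[0.10256162 0.10223803 0.10237952] 8.315407820058077
tWT target [0.5994 0.0981]
tWS target [ 0.6133 -0.0035]
tSS target [ 0.6283 -0.1046]
tST target [ 0.6438 -0.2058]
time_s: 0.52
eef_pos: [0.1893, 0.5404, 0.2044]
eef_rot: [-0.002, -0.081, 0.997, -0.003]
wrist_force: [1.2, 0.4, -0.3]
opening: 0.549
t 0.52 pos [0.1893 0.5404 0.2044] open 0.549 F [ 1.2  0.4 -0.3]
travel [-2.109 -1.567  0.561] dr [-0.01  -0.008  0.04 ]
```

```bash

python3 -m handwheel '[{"travel":[-0.192,-0.142,0.03],"dr":[0,0,0]},{"travel":[-0.192,-0.142,0.03],"dr":[0,0,0]},{"travel":[-0.192,-0.142,0.03],"dr":[0,0,0]},{"travel":[-0.192,-0.142,0.03],"dr":[0,0,0]},{"travel":[-0.192,-0.142,0.03],"dr":[0,0,0]},{"travel":[-0.192,-0.142,0.03],"dr":[0,0,0]},{"travel":[-0.192,-0.142,0.03],"dr":[0,0,0]},{"travel":[-0.192,-0.142,0.03],"dr":[0,0,0]},{"travel":[-0.192,-0.142,0.03],"dr":[0,0,0]},{"travel":[-0.192,-0.142,0.03],"dr":[0,0,0]},{"travel":[-0.192,-0.142,0.03],"dr":[0,0,0]},{"travel":[0,0,0],"dr":[0,0,0]}]'
python3 go.py .5391 .3591 .06 8.3
```

```text
time_s: 1.52
eef_pos: [0.5475, 0.3458, 0.1481]
eef_rot: [-0.004, -0.061, 0.998, -0.003]
wrist_force: [-0.6, -0.1, -0.1]
opening: 0.547
t 1.52 pos [0.5475 0.3458 0.1481] open 0.547 F [-0.6 -0.1 -0.1]
travel [0.04  0.098 0.587] dr [-0.011 -0.016 -0.045]
```

```bash

python3 -m handwheel '[{"travel":[0.04,0.098,0.1],"dr":[-0.01,-0.015,-0.04]},{"travel":[0,0,0.12],"dr":[0,0,0]},{"travel":[0,0,0.12],"dr":[0,0,0]},{"travel":[0,0,0.1],"dr":[0,0,0]},{"travel":[0,0,0],"dr":[0,0,0]},{"travel":[0,0,0],"dr":[0,0,0]}]'
python3 go.py .5391 .3591 .008 8.3
python3 - <<'E'
from fit import *
ims=[]
for n in C:
    im=viewer.camera(n)[:,:,::-1];u,v=proj(n,[[.539,.359,.03]])[0].astype(int);w=40
    u=max(w,u);ims.append(cv2.resize(im[v-w:v+w,u-w:u+w],(400,400),interpolation=cv2.INTER_CUBIC))
cv2.imwrite("pics/g1.png",np.hstack(ims))
E
```

```text
time_s: 2.02
eef_pos: [0.5411, 0.3572, 0.0779]
eef_rot: [-0.001, -0.057, 0.998, -0.0]
wrist_force: [1.3, 0.0, 0.7]
opening: 0.553
t 2.02 pos [0.5411 0.3572 0.0779] open 0.553 F [1.3 0.  0.7]
travel [0.01  0.014 0.466] dr [-0.001 -0.005 -0.058]
```

View pics/g1.png

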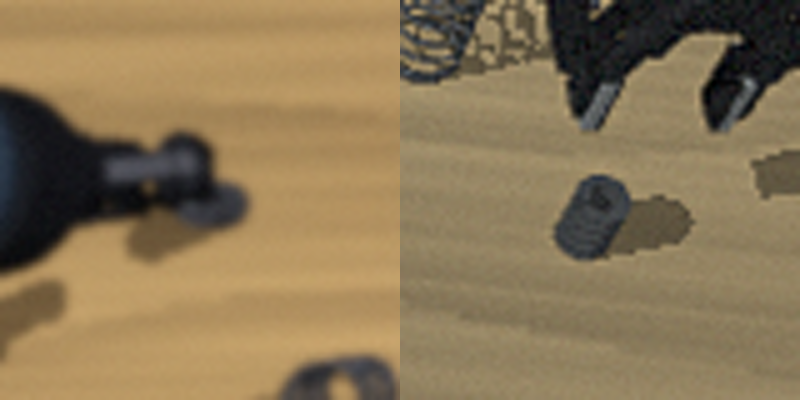

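```bash
python3 - <<'E'
from fit import *
u,v=proj("scene",[[.539,.359,.03]])[0].astype(int)
for y in(-.023,0,.023): print((proj("scene",[[.5411-.14*y,.3572+y,.0779+.006]])[0]-[u-40,v-40])*5)
E
```

```text
[179.89644144 139.80859132]
[234.02816866 139.43904775]
[288.18493529 139.06933324]
```

```bash

python3 -m handwheel '[{"travel":[0.01,0.014,0.1],"dr":[0,0,-0.055]},{"travel":[0,0,0.1],"dr":[0,0,0]},{"travel":[0,0,0.1],"dr":[0,0,0]},{"travel":[0,0,0.08],"dr":[0,0,0]},{"travel":[0,0,0.02],"dr":[0,0,0]},{"travel":[0,0,0],"dr":[0,0,0]},{"travel":[0,0,0],"dr":[0,0,0]}]'
python3 go.py .5391 .3591 .008 8.3
```

```text
time_s: 2.7
eef_pos: [0.544, 0.3618, 0.0223]
eef_rot: [0.004, -0.07, 0.998, 0.001]
wrist_force: [-0.2, 0.2, 0.1]
opening: 0.55
t 2.7 pos [0.544  0.3618 0.0223] open 0.55 F [-0.2  0.2  0.1]
travel [ 0.035 -0.013  0.095] dr [ 0.004  0.017 -0.01 ]
```

```bash

python3 -m handwheel '[{"travel":[0.03,-0.012,0.05],"dr":[0,0.016,0]},{"travel":[0,0,0.04],"dr":[0,0,0]},{"travel":[0,0,0],"dr":[0,0,0]},{"travel":[0,0,0],"dr":[0,0,0]}]'
python3 go.py .5391 .3591 .008 8.3
```

```text
time_s: 3.03
eef_pos: [0.5409, 0.3597, 0.0097]
eef_rot: [0.001, -0.07, 0.998, 0.002]
wrist_force: [-0.7, 0.4, 0.6]
opening: 0.547
t 3.03 pos [0.5409 0.3597 0.0097] open 0.547 F [-0.7  0.4  0.6]
travel [ 0.013 -0.002  0.011] dr [ 0.006  0.006 -0.011]
```

```bash

python3 -m handwheel '[{"travel":[0.012,0,0.008],"dr":[0,0,0]},{"travel":[0,0,0],"dr":[0,0,0]},{"travel":[0,0,0],"dr":[0,0,0]},{"travel":[0,0,0],"dr":[0,0,0]},{"travel":[0,0,0],"dr":[0,0,0]},{"travel":[0,0,0],"dr":[0,0,0]},{"travel":[0,0,0],"dr":[0,0,0]},{"travel":[0,0,0],"dr":[0,0,0]}]' -1
python3 go.py .5391 .3591 .008 8.3
```

```text
time_s: 3.7
eef_pos: [0.5395, 0.3597, 0.0092]
eef_rot: [0.002, -0.069, 0.998, 0.002]
wrist_force: [-0.6, 0.7, -0.8]
opening: 0.249
t 3.7 pos [0.5395 0.3597 0.0092] open 0.249 F [-0.6  0.7 -0.8]
travel [ 0.003 -0.004  0.008] dr [ 0.007  0.008 -0.011]
```

```bash

python3 -m handwheel '[{"travel":[0,0,-0.1],"dr":[0,0,0]},{"travel":[0,0,-0.2],"dr":[0,0,0]},{"travel":[0,0,-0.2],"dr":[0,0,0]},{"travel":[0,0,-0.2],"dr":[0,0,0]},{"travel":[0,0,-0.2],"dr":[0,0,0]},{"travel":[0,0,-0.1],"dr":[0,0,0]},{"travel":[0,0,0],"dr":[0,0,0]},{"travel":[0,0,0],"dr":[0,0,0]}]'
python3 go.py .6283 -.1046 .15 8.3
```

```text
time_s: 4.37
eef_pos: [0.5378, 0.3586, 0.1712]
eef_rot: [0.001, -0.069, 0.998, 0.002]
wrist_force: [-0.6, 0.1, -1.4]
opening: 0.248
t 4.37 pos [0.5378 0.3586 0.1712] open 0.248 F [-0.6  0.1 -1.4]
travel [-0.169 -3.142  0.131] dr [ 0.006  0.006 -0.011]
```

```bash

python3 -m handwheel '[{"travel":[-0.012,-0.1,0],"dr":[0,0,0]},{"travel":[-0.012,-0.2,0],"dr":[0,0,0]},{"travel":[-0.012,-0.22,0],"dr":[0,0,0]},{"travel":[-0.012,-0.22,0],"dr":[0,0,0]},{"travel":[-0.012,-0.22,0],"dr":[0,0,0]},{"travel":[-0.012,-0.22,0],"dr":[0,0,0]},{"travel":[-0.012,-0.22,0],"dr":[0,0,0]},{"travel":[-0.012,-0.22,0],"dr":[0,0,0]},{"travel":[-0.012,-0.22,0],"dr":[0,0,0]},{"travel":[-0.012,-0.22,0],"dr":[0,0,0]},{"travel":[-0.012,-0.22,0],"dr":[0,0,0]},{"travel":[-0.012,-0.22,0],"dr":[0,0,0]},{"travel":[-0.012,-0.22,0],"dr":[0,0,0]},{"travel":[-0.012,-0.2,0],"dr":[0,0,0]},{"travel":[0,-0.1,0],"dr":[0,0,0]},{"travel":[0,0,0],"dr":[0,0,0]},{"travel":[0,0,0],"dr":[0,0,0]}]'
python3 go.py .6283 -.1046 .08 8.3
python3 - <<'E'
from fit import *
im=viewer.camera("scene")[:,:,::-1];u,v=proj("scene",[[.63,-.1,.08]])[0].astype(int);w=64
cv2.imwrite("pics/p1.png",cv2.resize(im[v-w:v+w,u-w:u+w],(512,512),interpolation=cv2.INTER_CUBIC))
E
```

```text
time_s: 5.78
eef_pos: [0.6089, -0.1184, 0.1389]
eef_rot: [-0.021, -0.069, 0.997, 0.004]
wrist_force: [-0.0, 0.8, -1.4]
opening: 0.248
t 5.78 pos [ 0.6089 -0.1184  0.1389] open 0.248 F [-0.   0.8 -1.4]
travel [-0.157  0.069  0.387] dr [ 0.023 -0.079 -0.012]
```

View pics/p1.png

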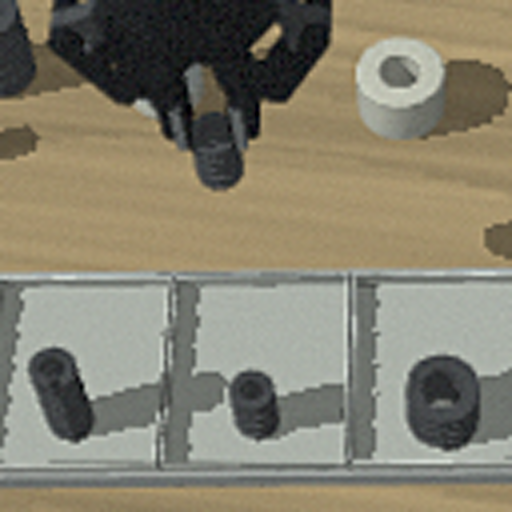

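```bash

python3 -m handwheel '[{"travel":[-0.05,0.035,0],"dr":[0.02,-0.075,-0.01]},{"travel":[-0.1,0.035,0.05],"dr":[0,0,0]},{"travel":[0,0,0.1],"dr":[0,0,0]},{"travel":[0,0,0.1],"dr":[0,0,0]},{"travel":[0,0,0.08],"dr":[0,0,0]},{"travel":[0,0,0],"dr":[0,0,0]},{"travel":[0,0,0],"dr":[0,0,0]}]'
python3 go.py .6283 -.1046 .018 8.3
```

```text
time_s: 6.42
eef_pos: [0.6259, -0.0948, 0.0836]
eef_rot: [-0.004, -0.076, 0.997, 0.003]
wrist_force: [0.0, 0.4, -1.0]
opening: 0.249
t 6.42 pos [ 0.6259 -0.0948  0.0836] open 0.249 F [ 0.   0.4 -1. ]
travel [-0.009 -0.07   0.437] dr [ 0.011 -0.013  0.015]
```

```bash

python3 -m handwheel '[{"travel":[-0.01,-0.065,0.04],"dr":[0.01,-0.013,0.015]},{"travel":[0,0,0.09],"dr":[0,0,0]},{"travel":[0,0,0.09],"dr":[0,0,0]},{"travel":[0,0,0.08],"dr":[0,0,0]},{"travel":[0,0,0.03],"dr":[0,0,0]},{"travel":[0,0,0],"dr":[0,0,0]},{"travel":[0,0,0],"dr":[0,0,0]}]'
python3 go.py .6283 -.1046 .018 8.3
```

```text
time_s: 7.0
eef_pos: [0.6303, -0.1056, 0.0315]
eef_rot: [0.002, -0.072, 0.997, -0.001]
wrist_force: [0.6, -0.4, -0.7]
opening: 0.25
t 7.0 pos [ 0.6303 -0.1056  0.0315] open 0.25 F [ 0.6 -0.4 -0.7]
travel [0.012 0.008 0.09 ] dr [-0.003  0.007 -0.002]
```

```bash

python3 -m handwheel '[{"travel":[0.012,0.008,0.04],"dr":[0,0.007,0]},{"travel":[0,0,0.03],"dr":[0,0,0]},{"travel":[0,0,0.015],"dr":[0,0,0]},{"travel":[0,0,0],"dr":[0,0,0]},{"travel":[0,0,0],"dr":[0,0,0]}]'
python3 go.py .6283 -.1046 .017 8.3
```

```text
time_s: 7.42
eef_pos: [0.6293, -0.105, 0.019]
eef_rot: [0.001, -0.072, 0.997, -0.001]
wrist_force: [0.3, -0.5, -0.3]
opening: 0.246
t 7.42 pos [ 0.6293 -0.105   0.019 ] open 0.246 F [ 0.3 -0.5 -0.3]
travel [0.006 0.004 0.013] dr [-0.005  0.003 -0.002]
```

```bash

python3 -m handwheel '[{"travel":[0,0,0.012],"dr":[0,0,0]},{"travel":[0,0,0.006],"dr":[0,0,0]},{"travel":[0,0,0],"dr":[0,0,0]}]'
python3 -m handwheel '[{"travel":[0,0,0],"dr":[0,0,0]},{"travel":[0,0,0],"dr":[0,0,0]},{"travel":[0,0,0],"dr":[0,0,0]},{"travel":[0,0,0],"dr":[0,0,0]},{"travel":[0,0,0],"dr":[0,0,0]}]' 0
python3 -m handwheel '[{"travel":[0,0,-0.06],"dr":[0,0,0]},{"travel":[0,0,-0.15],"dr":[0,0,0]},{"travel":[0,0,-0.2],"dr":[0,0,0]},{"travel":[0,0,-0.2],"dr":[0,0,0]},{"travel":[0,0,-0.2],"dr":[0,0,0]},{"travel":[0,0,-0.15],"dr":[0,0,0]},{"travel":[0,0,0],"dr":[0,0,0]},{"travel":[0,0,0],"dr":[0,0,0]}]'
python3 go.py .5445 -.3487 .15 8.3
```

```text
time_s: 7.67
eef_pos: [0.6299, -0.1052, 0.0168]
eef_rot: [0.002, -0.072, 0.997, -0.002]
wrist_force: [-0.1, -0.8, -1.1]
opening: 0.248
time_s: 8.08
eef_pos: [0.6307, -0.1054, 0.0178]
eef_rot: [0.002, -0.072, 0.997, -0.002]
wrist_force: [-0.2, -0.0, -0.8]
opening: 0.498
time_s: 8.75
eef_pos: [0.6288, -0.1044, 0.1712]
eef_rot: [0.002, -0.072, 0.997, -0.002]
wrist_force: [0.3, -0.3, 0.3]
opening: 0.498
t 8.75 pos [ 0.6288 -0.1044  0.1712] open 0.498 F [ 0.3 -0.3  0.3]
travel [ 0.79  -1.53   0.144] dr [-0.006  0.005 -0.002]
```

```bash

python3 -m handwheel '[{"travel":[0.04,-0.08,0],"dr":[0,0,0]},{"travel":[0.08,-0.155,0],"dr":[0,0,0]},{"travel":[0.08,-0.155,0],"dr":[0,0,0]},{"travel":[0.08,-0.155,0],"dr":[0,0,0]},{"travel":[0.08,-0.155,0],"dr":[0,0,0]},{"travel":[0.08,-0.155,0],"dr":[0,0,0]},{"travel":[0.08,-0.155,0],"dr":[0,0,0]},{"travel":[0.08,-0.155,0],"dr":[0,0,0]},{"travel":[0.08,-0.155,0],"dr":[0,0,0]},{"travel":[0.06,-0.12,0],"dr":[0,0,0]},{"travel":[0.03,-0.06,0],"dr":[0,0,0]},{"travel":[0,0,0],"dr":[0,0,0]},{"travel":[0,0,0],"dr":[0,0,0]}]'
python3 go.py .5445 -.3487 .11 8.3
python3 - <<'E'
from fit import *
im=viewer.camera("scene")[:,:,::-1];cv2.imwrite("pics/s2.png",cv2.resize(im[90:270,60:360],(800,480),interpolation=cv2.INTER_CUBIC))
E
```

```text
time_s: 9.83
eef_pos: [0.5293, -0.3566, 0.1538]
eef_rot: [-0.009, -0.072, 0.997, 0.007]
wrist_force: [-0.8, 0.8, -0.7]
opening: 0.503
t 9.83 pos [ 0.5293 -0.3566  0.1538] open 0.503 F [-0.8  0.8 -0.7]
travel [-0.113  0.033  0.29 ] dr [ 0.028 -0.033 -0.001]
```

View pics/s2.png

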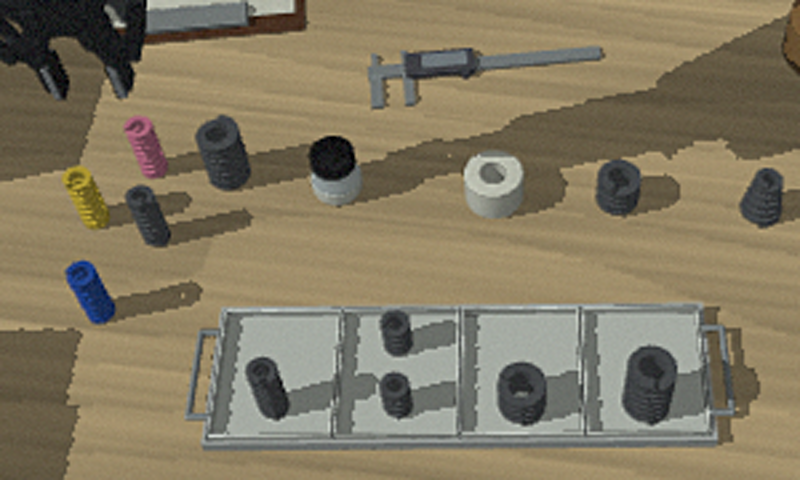

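The slim short spring (crop 396,333) stands well in its dish and its twin (396,395) is undisturbed. Next I'll check clearances around the slim tall and wide tall springs to the yellow and pink ones.

```bash
python3 - <<'E'
import fit
from fit import *
ims={n:cv2.imread(f"pics/raw_{n}0.png") for n in C}
for k,lo,hi,g in(("yellow",20,33,(637,320)),("pink",150,179,(616,362)),("blue",105,125,(610,261))):
    import numpy as np
    fit.mask=lambda im:(lambda h:((h[...,0]>=lo)&(h[...,0]<=hi)&(h[...,1]>(90 if k!="yellow" else 170))).astype(np.uint8))(cv2.cvtColor(im,cv2.COLOR_BGR2HSV))
    x,f=fit.fit(ims,ray("top",np.array(g)*.64,.032)[:2],0,.025,.064);print(k,x.round(4),round(f,2))
E
```

```text
Traceback (most recent call last):
AttributeError: 'function' object has no attribute 'fit'
```

```bash
python3 - <<'E'
import fit as F
from fit import C,ray
import numpy as np,cv2
ims={n:cv2.imread(f"pics/raw_{n}0.png") for n in C}
for k,lo,hi,g in(("yellow",20,33,(637,320)),("pink",150,179,(616,362)),("blue",105,125,(610,261))):
    F.mask=lambda im:(lambda h:((h[...,0]>=lo)&(h[...,0]<=hi)&(h[...,1]>(90 if k!="yellow" else 170))).astype(np.uint8))(cv2.cvtColor(im,cv2.COLOR_BGR2HSV))
    x,f=F.fit(ims,ray("top",np.array(g)*.64,.032)[:2],0,.025,.064);print(k,x.round(4),round(f,2))
E
```

```text
yellow [ 0.5321 -0.4094  0.0611] 0.26
pink [ 0.4671 -0.3751  0.0583] 0.31
blue [ 0.6285 -0.3734  0.06  ] 0.39
```

```bash

python3 -m handwheel '[{"travel":[-0.06,0.02,0],"dr":[0.028,-0.033,0]},{"travel":[-0.05,0.012,0.06],"dr":[0,0,0]},{"travel":[0,0,0.1],"dr":[0,0,0]},{"travel":[0,0,0.05],"dr":[0,0,0]},{"travel":[0,0,0],"dr":[0,0,0]},{"travel":[0,0,0],"dr":[0,0,0]}]'
python3 go.py .5445 -.3487 .028 8.3
```

```text
time_s: 10.38
eef_pos: [0.5507, -0.3406, 0.1195]
eef_rot: [0.002, -0.076, 0.997, 0.0]
wrist_force: [0.8, 0.1, 0.3]
opening: 0.501
t 10.38 pos [ 0.5507 -0.3406  0.1195] open 0.501 F [0.8 0.1 0.3]
travel [ 0.051 -0.047  0.61 ] dr [-0.     0.006  0.016]
```

```bash

python3 -m handwheel '[{"travel":[0.045,-0.045,0.0],"dr":[0,0.006,0.015]},{"travel":[0,0,0.05],"dr":[0,0,0]},{"travel":[0,0,0.08],"dr":[0,0,0]},{"travel":[0,0,0.06],"dr":[0,0,0]},{"travel":[0,0,0],"dr":[0,0,0]},{"travel":[0,0,0],"dr":[0,0,0]}]'
python3 go.py .5445 -.3487 .028 8.3
```

```text
time_s: 10.88
eef_pos: [0.5455, -0.349, 0.0893]
eef_rot: [0.001, -0.073, 0.997, -0.001]
wrist_force: [0.3, 0.8, 0.9]
opening: 0.497
t 10.88 pos [ 0.5455 -0.349   0.0893] open 0.497 F [0.3 0.8 0.9]
travel [0.006 0.004 0.408] dr [-0.003  0.002  0.001]
```

```bash

python3 -m handwheel '[{"travel":[0.006,0.004,0.06],"dr":[0,0,0]},{"travel":[0,0,0.08],"dr":[0,0,0]},{"travel":[0,0,0.08],"dr":[0,0,0]},{"travel":[0,0,0.08],"dr":[0,0,0]},{"travel":[0,0,0.06],"dr":[0,0,0]},{"travel":[0,0,0.04],"dr":[0,0,0]},{"travel":[0,0,0],"dr":[0,0,0]},{"travel":[0,0,0],"dr":[0,0,0]}]'
python3 go.py .5445 -.3487 .028 8.3
```

```text
time_s: 11.55
eef_pos: [0.5433, -0.3479, 0.0208]
eef_rot: [-0.0, -0.072, 0.997, 0.0]
wrist_force: [0.4, -1.0, -0.2]
opening: 0.499
t 11.55 pos [ 0.5433 -0.3479  0.0208] open 0.499 F [ 0.4 -1.  -0.2]
travel [-0.007 -0.006 -0.048] dr [ 0.001 -0.002 -0.   ]
```

```bash

python3 -m handwheel '[{"travel":[0,0,-0.02],"dr":[0,0,0]},{"travel":[0,0,0],"dr":[0,0,0]},{"travel":[0,0,0],"dr":[0,0,0]},{"travel":[0,0,0],"dr":[0,0,0]},{"travel":[0,0,0],"dr":[0,0,0]},{"travel":[0,0,0],"dr":[0,0,0]},{"travel":[0,0,0],"dr":[0,0,0]}]' -1
python3 -m handwheel '[{"travel":[0,0,-0.1],"dr":[0,0,0]},{"travel":[0,0,-0.2],"dr":[0,0,0]},{"travel":[0,0,-0.2],"dr":[0,0,0]},{"travel":[0,0,-0.2],"dr":[0,0,0]},{"travel":[0,0,-0.2],"dr":[0,0,0]},{"travel":[0,0,-0.12],"dr":[0,0,0]},{"travel":[0,0,0],"dr":[0,0,0]},{"travel":[0,0,0],"dr":[0,0,0]}]'
python3 go.py .6438 -.2058 .15 8.3
```

```text
time_s: 12.13
eef_pos: [0.5447, -0.3489, 0.0267]
eef_rot: [0.001, -0.072, 0.997, -0.001]
wrist_force: [0.2, 0.3, -0.4]
opening: 0.266
time_s: 12.8
eef_pos: [0.5432, -0.3476, 0.1913]
eef_rot: [0.0, -0.072, 0.997, -0.0]
wrist_force: [0.6, -0.7, -1.9]
opening: 0.266
t 12.8 pos [ 0.5432 -0.3476  0.1913] open 0.266 F [ 0.6 -0.7 -1.9]
travel [-0.8    0.839  0.275] dr [-0.002  0.001  0.   ]
```

```bash

python3 -m handwheel '[{"travel":[-0.05,0.05,0],"dr":[0,0,0]},{"travel":[-0.1,0.1,0],"dr":[0,0,0]},{"travel":[-0.1,0.1,0],"dr":[0,0,0]},{"travel":[-0.1,0.1,0],"dr":[0,0,0]},{"travel":[-0.1,0.1,0],"dr":[0,0,0]},{"travel":[-0.1,0.1,0],"dr":[0,0,0]},{"travel":[-0.1,0.1,0],"dr":[0,0,0]},{"travel":[-0.08,0.08,0],"dr":[0,0,0]},{"travel":[-0.04,0.05,0],"dr":[0,0,0]},{"travel":[0,0,0],"dr":[0,0,0]},{"travel":[0,0,0],"dr":[0,0,0]}]'
python3 go.py .6438 -.2058 .07 8.3
```

```text
time_s: 13.72
eef_pos: [0.6382, -0.1983, 0.1704]
eef_rot: [-0.012, -0.072, 0.997, 0.009]
wrist_force: [-0.8, -0.0, -0.6]
opening: 0.262
t 13.72 pos [ 0.6382 -0.1983  0.1704] open 0.262 F [-0.8 -0.  -0.6]
travel [-0.045 -0.068  0.667] dr [ 0.038 -0.043 -0.003]
```

```bash

python3 -m handwheel '[{"travel":[-0.03,-0.04,0],"dr":[0.038,-0.043,0]},{"travel":[-0.015,-0.028,0.05],"dr":[0,0,0]},{"travel":[0,0,0.1],"dr":[0,0,0]},{"travel":[0,0,0.12],"dr":[0,0,0]},{"travel":[0,0,0.12],"dr":[0,0,0]},{"travel":[0,0,0.12],"dr":[0,0,0]},{"travel":[0,0,0.08],"dr":[0,0,0]},{"travel":[0,0,0],"dr":[0,0,0]},{"travel":[0,0,0],"dr":[0,0,0]}]'
python3 go.py .6438 -.2058 .036 8.3
```

```text
time_s: 14.47
eef_pos: [0.6404, -0.2152, 0.0725]
eef_rot: [-0.004, -0.067, 0.998, 0.001]
wrist_force: [-0.1, -0.5, -1.8]
opening: 0.266
t 14.47 pos [ 0.6404 -0.2152  0.0725] open 0.266 F [-0.1 -0.5 -1.8]
travel [-0.033  0.059  0.243] dr [ 0.006 -0.015 -0.02 ]
```

```bash

python3 -m handwheel '[{"travel":[-0.03,0.055,0],"dr":[0.006,-0.015,-0.02]},{"travel":[0,0,0.05],"dr":[0,0,0]},{"travel":[0,0,0.07],"dr":[0,0,0]},{"travel":[0,0,0.05],"dr":[0,0,0]},{"travel":[0,0,0],"dr":[0,0,0]},{"travel":[0,0,0],"dr":[0,0,0]}]'
python3 go.py .6438 -.2058 .035 8.3
```

```text
time_s: 14.97
eef_pos: [0.6462, -0.207, 0.0482]
eef_rot: [0.003, -0.073, 0.997, -0.002]
wrist_force: [-0.0, -0.2, -1.4]
opening: 0.263
t 14.97 pos [ 0.6462 -0.207   0.0482] open 0.263 F [-0.  -0.2 -1.4]
travel [0.015 0.011 0.088] dr [-0.007  0.01   0.002]
```

```bash

python3 -m handwheel '[{"travel":[0.014,0.01,0.03],"dr":[-0.006,0.01,0]},{"travel":[0,0,0.03],"dr":[0,0,0]},{"travel":[0,0,0.02],"dr":[0,0,0]},{"travel":[0,0,0],"dr":[0,0,0]},{"travel":[0,0,0],"dr":[0,0,0]}]'
python3 go.py .6438 -.2058 .0345 8.3
```

```text
time_s: 15.38
eef_pos: [0.6441, -0.2058, 0.0354]
eef_rot: [0.0, -0.073, 0.997, -0.0]
wrist_force: [-0.5, -0.6, -0.0]
opening: 0.265
t 15.38 pos [ 0.6441 -0.2058  0.0354] open 0.265 F [-0.5 -0.6 -0. ]
travel [0.002 0.    0.006] dr [-0.001  0.     0.002]
```

```bash

python3 -m handwheel '[{"travel":[0,0,0.01],"dr":[0,0,0]},{"travel":[0,0,0],"dr":[0,0,0]}]'
python3 -m handwheel '[{"travel":[0,0,0],"dr":[0,0,0]},{"travel":[0,0,0],"dr":[0,0,0]},{"travel":[0,0,0],"dr":[0,0,0]},{"travel":[0,0,0],"dr":[0,0,0]},{"travel":[0,0,0],"dr":[0,0,0]}]' 0
python3 -m handwheel '[{"travel":[0,0,-0.06],"dr":[0,0,0]},{"travel":[0,0,-0.15],"dr":[0,0,0]},{"travel":[0,0,-0.2],"dr":[0,0,0]},{"travel":[0,0,-0.2],"dr":[0,0,0]},{"travel":[0,0,-0.2],"dr":[0,0,0]},{"travel":[0,0,-0.1],"dr":[0,0,0]},{"travel":[0,0,0],"dr":[0,0,0]},{"travel":[0,0,0],"dr":[0,0,0]}]'
python3 go.py .4645 -.3016 .15 8.3
```

```text
time_s: 15.55
eef_pos: [0.6441, -0.206, 0.0339]
eef_rot: [0.0, -0.073, 0.997, -0.0]
wrist_force: [0.0, -0.4, -1.3]
opening: 0.266
time_s: 15.97
eef_pos: [0.6453, -0.2066, 0.0355]
eef_rot: [0.001, -0.073, 0.997, -0.001]
wrist_force: [0.5, 0.2, 0.0]
opening: 0.506
time_s: 16.63
eef_pos: [0.6442, -0.2059, 0.1812]
eef_rot: [0.001, -0.073, 0.997, -0.001]
wrist_force: [-0.8, 0.1, 0.5]
opening: 0.501
t 16.63 pos [ 0.6442 -0.2059  0.1812] open 0.501 F [-0.8  0.1  0.5]
travel [ 1.278 -0.457  0.206] dr [-0.004  0.004  0.002]
```

```bash

python3 -m handwheel '[{"travel":[0.06,-0.02,0],"dr":[0,0,0]},{"travel":[0.13,-0.046,0],"dr":[0,0,0]},{"travel":[0.13,-0.046,0],"dr":[0,0,0]},{"travel":[0.13,-0.046,0],"dr":[0,0,0]},{"travel":[0.13,-0.046,0],"dr":[0,0,0]},{"travel":[0.13,-0.046,0],"dr":[0,0,0]},{"travel":[0.13,-0.046,0],"dr":[0,0,0]},{"travel":[0.13,-0.046,0],"dr":[0,0,0]},{"travel":[0.13,-0.046,0],"dr":[0,0,0]},{"travel":[0.1,-0.03,0],"dr":[0,0,0]},{"travel":[0.05,-0.015,0],"dr":[0,0,0]},{"travel":[0,0,0],"dr":[0,0,0]},{"travel":[0,0,0],"dr":[0,0,0]}]' 0.4
python3 go.py .4645 -.3016 .11 8.3
```

```text
time_s: 17.72
eef_pos: [0.4442, -0.2939, 0.1591]
eef_rot: [-0.012, -0.073, 0.997, 0.011]
wrist_force: [0.5, 0.3, -0.1]
opening: 0.7
t 17.72 pos [ 0.4442 -0.2939  0.1591] open 0.7 F [ 0.5  0.3 -0.1]
travel [-0.134 -0.078  0.322] dr [ 0.045 -0.043  0.002]
```

```bash

python3 -m handwheel '[{"travel":[-0.06,-0.04,0],"dr":[0.045,-0.043,0]},{"travel":[-0.06,-0.035,0.05],"dr":[0,0,0]},{"travel":[0,0,0.1],"dr":[0,0,0]},{"travel":[0,0,0.07],"dr":[0,0,0]},{"travel":[0,0,0],"dr":[0,0,0]},{"travel":[0,0,0],"dr":[0,0,0]}]'
python3 go.py .4645 -.3016 .028 8.3
```

```text
time_s: 18.22
eef_pos: [0.467, -0.2998, 0.1222]
eef_rot: [0.0, -0.074, 0.997, 0.001]
wrist_force: [-0.2, -0.2, 0.3]
opening: 0.698
t 18.22 pos [ 0.467  -0.2998  0.1222] open 0.698 F [-0.2 -0.2  0.3]
travel [ 0.018 -0.011  0.628] dr [0.004 0.001 0.008]
```

```bash

python3 -m handwheel '[{"travel":[0.017,-0.01,0],"dr":[0.004,0,0.008]},{"travel":[0,0,0.06],"dr":[0,0,0]},{"travel":[0,0,0.1],"dr":[0,0,0]},{"travel":[0,0,0.06],"dr":[0,0,0]},{"travel":[0,0,0],"dr":[0,0,0]},{"travel":[0,0,0],"dr":[0,0,0]}]'
python3 go.py .4645 -.3016 .028 8.3
```

```text
time_s: 18.72
eef_pos: [0.4657, -0.3022, 0.089]
eef_rot: [0.001, -0.073, 0.997, -0.001]
wrist_force: [0.4, -0.2, 0.5]
opening: 0.7
t 18.72 pos [ 0.4657 -0.3022  0.089 ] open 0.7 F [ 0.4 -0.2  0.5]
travel [0.008 0.006 0.406] dr [-0.005  0.005  0.001]
```

```bash

python3 -m handwheel '[{"travel":[0.008,0.004,0.05],"dr":[0,0,0]},{"travel":[0,0,0.08],"dr":[0,0,0]},{"travel":[0,0,0.08],"dr":[0,0,0]},{"travel":[0,0,0.08],"dr":[0,0,0]},{"travel":[0,0,0.05],"dr":[0,0,0]},{"travel":[0,0,0.02],"dr":[0,0,0]},{"travel":[0,0,0],"dr":[0,0,0]},{"travel":[0,0,0],"dr":[0,0,0]}]'
python3 go.py .4645 -.3016 .027 8.3
```

```text
time_s: 19.38
eef_pos: [0.4645, -0.3022, 0.0299]
eef_rot: [0.002, -0.072, 0.997, -0.002]
wrist_force: [0.4, -0.0, 0.5]
opening: 0.699
t 19.38 pos [ 0.4645 -0.3022  0.0299] open 0.699 F [ 0.4 -0.   0.5]
travel [-0.     0.004  0.019] dr [-0.006  0.006  0.   ]
```

```bash

python3 -m handwheel '[{"travel":[0,0,0.015],"dr":[0,0,0]},{"travel":[0,0,0],"dr":[0,0,0]},{"travel":[0,0,0],"dr":[0,0,0]},{"travel":[0,0,0],"dr":[0,0,0]},{"travel":[0,0,0],"dr":[0,0,0]},{"travel":[0,0,0],"dr":[0,0,0]},{"travel":[0,0,0],"dr":[0,0,0]}]' -1
python3 -m handwheel '[{"travel":[0,0,-0.1],"dr":[0,0,0]},{"travel":[0,0,-0.2],"dr":[0,0,0]},{"travel":[0,0,-0.2],"dr":[0,0,0]},{"travel":[0,0,-0.2],"dr":[0,0,0]},{"travel":[0,0,-0.2],"dr":[0,0,0]},{"travel":[0,0,-0.12],"dr":[0,0,0]},{"travel":[0,0,0],"dr":[0,0,0]},{"travel":[0,0,0],"dr":[0,0,0]}]'
python3 go.py .5994 .0981 .18 8.3
```

```text
time_s: 19.97
eef_pos: [0.4648, -0.3022, 0.0283]
eef_rot: [0.002, -0.073, 0.997, -0.002]
wrist_force: [0.1, -0.1, -4.1]
opening: 0.442
time_s: 20.63
eef_pos: [0.4618, -0.2997, 0.1847]
eef_rot: [-0.001, -0.072, 0.997, 0.001]
wrist_force: [0.2, -0.2, -3.3]
opening: 0.439
t 20.63 pos [ 0.4618 -0.2997  0.1847] open 0.439 F [ 0.2 -0.2 -3.3]
travel [-1.29   2.492  0.035] dr [ 0.003 -0.002 -0.   ]
```

```bash

python3 -m handwheel '[{"travel":[-0.045,0.09,-0.01],"dr":[0,0,0]},{"travel":[-0.09,0.175,-0.01],"dr":[0,0,0]},{"travel":[-0.09,0.175,-0.01],"dr":[0,0,0]},{"travel":[-0.09,0.175,-0.01],"dr":[0,0,0]},{"travel":[-0.09,0.175,-0.01],"dr":[0,0,0]},{"travel":[-0.09,0.175,-0.01],"dr":[0,0,0]},{"travel":[-0.09,0.175,-0.01],"dr":[0,0,0]},{"travel":[-0.09,0.175,-0.01],"dr":[0,0,0]},{"travel":[-0.09,0.175,-0.01],"dr":[0,0,0]},{"travel":[-0.09,0.175,-0.01],"dr":[0,0,0]},{"travel":[-0.09,0.175,-0.01],"dr":[0,0,0]},{"travel":[-0.09,0.175,-0.01],"dr":[0,0,0]},{"travel":[-0.09,0.175,-0.01],"dr":[0,0,0]},{"travel":[-0.09,0.175,-0.01],"dr":[0,0,0]},{"travel":[-0.06,0.11,0],"dr":[0,0,0]},{"travel":[-0.03,0.05,0],"dr":[0,0,0]},{"travel":[0,0,0],"dr":[0,0,0]},{"travel":[0,0,0],"dr":[0,0,0]}]'
python3 go.py .5994 .0981 .08 8.3
```

```text
time_s: 22.13
eef_pos: [0.5892, 0.1247, 0.1662]
eef_rot: [-0.025, -0.07, 0.997, 0.009]
wrist_force: [0.8, -1.0, -3.2]
opening: 0.441
t 22.13 pos [0.5892 0.1247 0.1662] open 0.441 F [ 0.8 -1.  -3.2]
travel [-0.071 -0.197  0.568] dr [ 0.04  -0.094 -0.011]
```

```bash

python3 -m handwheel '[{"travel":[-0.02,-0.09,0],"dr":[0.04,-0.09,-0.01]},{"travel":[-0.02,-0.09,0],"dr":[0,0,0]},{"travel":[0,0,0.05],"dr":[0,0,0]},{"travel":[0,0,0.1],"dr":[0,0,0]},{"travel":[0,0,0.1],"dr":[0,0,0]},{"travel":[0,0,0.1],"dr":[0,0,0]},{"travel":[0,0,0.05],"dr":[0,0,0]},{"travel":[0,0,0],"dr":[0,0,0]},{"travel":[0,0,0],"dr":[0,0,0]}]'
python3 go.py .5994 .0981 .055 8.3
```

```text
time_s: 22.88
eef_pos: [0.5961, 0.0862, 0.0989]
eef_rot: [-0.006, -0.065, 0.998, 0.0]
wrist_force: [-0.4, -0.0, -3.2]
opening: 0.434
t 22.88 pos [0.5961 0.0862 0.0989] open 0.434 F [-0.4 -0.  -3.2]
travel [-0.036  0.075  0.292] dr [ 0.003 -0.024 -0.028]
```

```bash

python3 -m handwheel '[{"travel":[-0.03,0.07,0],"dr":[0,-0.02,-0.025]},{"travel":[0,0,0.05],"dr":[0,0,0]},{"travel":[0,0,0.08],"dr":[0,0,0]},{"travel":[0,0,0.07],"dr":[0,0,0]},{"travel":[0,0,0.03],"dr":[0,0,0]},{"travel":[0,0,0],"dr":[0,0,0]},{"travel":[0,0,0],"dr":[0,0,0]}]'
python3 go.py .5994 .0981 .0365 8.3
```

```text
time_s: 23.47
eef_pos: [0.6012, 0.0986, 0.0631]
eef_rot: [0.001, -0.072, 0.997, 0.001]
wrist_force: [0.4, 0.3, -3.1]
opening: 0.435
t 23.47 pos [0.6012 0.0986 0.0631] open 0.435 F [ 0.4  0.3 -3.1]
travel [ 0.012 -0.002  0.177] dr [0.003 0.004 0.   ]
```

```bash

python3 -m handwheel '[{"travel":[0.012,0,0.03],"dr":[0,0,0]},{"travel":[0,0,0.05],"dr":[0,0,0]},{"travel":[0,0,0.05],"dr":[0,0,0]},{"travel":[0,0,0.025],"dr":[0,0,0]},{"travel":[0,0,0],"dr":[0,0,0]},{"travel":[0,0,0],"dr":[0,0,0]}]'
python3 go.py .5994 .0981 .0355 8.3
```

```text
time_s: 23.97
eef_pos: [0.5994, 0.0981, 0.0376]
eef_rot: [0.001, -0.072, 0.997, 0.001]
wrist_force: [-0.4, -0.4, -3.5]
opening: 0.442
t 23.97 pos [0.5994 0.0981 0.0376] open 0.442 F [-0.4 -0.4 -3.5]
travel [-0.    -0.     0.014] dr [ 0.002  0.005 -0.   ]
```

```bash

python3 -m handwheel '[{"travel":[0,0,0.012],"dr":[0,0,0]},{"travel":[0,0,0.005],"dr":[0,0,0]},{"travel":[0,0,0],"dr":[0,0,0]}]'
python3 -m handwheel '[{"travel":[0,0,0],"dr":[0,0,0]},{"travel":[0,0,0],"dr":[0,0,0]},{"travel":[0,0,0],"dr":[0,0,0]},{"travel":[0,0,0],"dr":[0,0,0]},{"travel":[0,0,0],"dr":[0,0,0]}]' 0.3
python3 -m handwheel '[{"travel":[0,0,-0.06],"dr":[0,0,0]},{"travel":[0,0,-0.15],"dr":[0,0,0]},{"travel":[0,0,-0.2],"dr":[0,0,0]},{"travel":[0,0,-0.2],"dr":[0,0,0]},{"travel":[0,0,-0.2],"dr":[0,0,0]},{"travel":[0,0,-0.1],"dr":[0,0,0]},{"travel":[0,0,0],"dr":[0,0,0]},{"travel":[0,0,0],"dr":[0,0,0]}]'
python3 go.py .4475 .0658 .15 8.3
```

```text
time_s: 24.22
eef_pos: [0.6001, 0.0981, 0.0355]
eef_rot: [0.002, -0.072, 0.997, 0.001]
wrist_force: [0.5, -0.0, -2.6]
opening: 0.437
time_s: 24.63
eef_pos: [0.6025, 0.0981, 0.0381]
eef_rot: [0.004, -0.072, 0.997, 0.0]
wrist_force: [-0.4, -0.1, -0.4]
opening: 0.65
time_s: 25.3
eef_pos: [0.6006, 0.0978, 0.1842]
eef_rot: [0.004, -0.072, 0.997, 0.0]
wrist_force: [0.1, 0.6, -0.4]
opening: 0.645
t 25.3 pos [0.6006 0.0978 0.1842] open 0.645 F [ 0.1  0.6 -0.4]
travel [ 1.042 -0.064  0.219] dr [ 0.     0.017 -0.   ]
```

```bash

python3 -m handwheel '[{"travel":[0.06,-0.006,0],"dr":[0,0,0]},{"travel":[0.13,-0.008,0],"dr":[0,0,0]},{"travel":[0.13,-0.008,0],"dr":[0,0,0]},{"travel":[0.13,-0.008,0],"dr":[0,0,0]},{"travel":[0.13,-0.008,0],"dr":[0,0,0]},{"travel":[0.13,-0.008,0],"dr":[0,0,0]},{"travel":[0.13,-0.008,0],"dr":[0,0,0]},{"travel":[0.08,-0.005,0],"dr":[0,0,0]},{"travel":[0.04,0,0],"dr":[0,0,0]},{"travel":[0,0,0],"dr":[0,0,0]},{"travel":[0,0,0],"dr":[0,0,0]}]' 0.4
python3 go.py .4475 .0658 .08 8.3
```

```text
time_s: 26.22
eef_pos: [0.4374, 0.0674, 0.1658]
eef_rot: [-0.01, -0.072, 0.997, 0.003]
wrist_force: [0.9, -0.3, 0.1]
opening: 0.701
t 26.22 pos [0.4374 0.0674 0.1658] open 0.701 F [ 0.9 -0.3  0.1]
travel [-0.076 -0.024  0.57 ] dr [ 0.012 -0.037 -0.   ]
```

```bash

python3 -m handwheel '[{"travel":[-0.03,-0.012,0],"dr":[0.012,-0.037,0]},{"travel":[-0.03,-0.01,0.05],"dr":[0,0,0]},{"travel":[0,0,0.1],"dr":[0,0,0]},{"travel":[0,0,0.13],"dr":[0,0,0]},{"travel":[0,0,0.13],"dr":[0,0,0]},{"travel":[0,0,0.08],"dr":[0,0,0]},{"travel":[0,0,0],"dr":[0,0,0]},{"travel":[0,0,0],"dr":[0,0,0]}]'
python3 go.py .4475 .0658 .009 8.3
```

```text
time_s: 26.88
eef_pos: [0.4546, 0.065, 0.0868]
eef_rot: [0.004, -0.072, 0.997, -0.001]
wrist_force: [-0.3, 0.2, 1.3]
opening: 0.699
t 26.88 pos [0.4546 0.065  0.0868] open 0.699 F [-0.3  0.2  1.3]
travel [0.05  0.013 0.518] dr [-0.003  0.014  0.   ]
```

```bash

python3 -m handwheel '[{"travel":[0.045,0.012,0],"dr":[0,0.014,0]},{"travel":[0,0,0.08],"dr":[0,0,0]},{"travel":[0,0,0.1],"dr":[0,0,0]},{"travel":[0,0,0.1],"dr":[0,0,0]},{"travel":[0,0,0.08],"dr":[0,0,0]},{"travel":[0,0,0.04],"dr":[0,0,0]},{"travel":[0,0,0],"dr":[0,0,0]},{"travel":[0,0,0],"dr":[0,0,0]}]'
python3 go.py .4475 .0658 .009 8.3
```

```text
time_s: 27.55
eef_pos: [0.4531, 0.0656, 0.0308]
eef_rot: [0.005, -0.073, 0.997, -0.002]
wrist_force: [0.3, 0.1, -0.1]
opening: 0.701
t 27.55 pos [0.4531 0.0656 0.0308] open 0.701 F [ 0.3  0.1 -0.1]
travel [0.038 0.007 0.145] dr [-0.009  0.017  0.002]
```

```bash

python3 -m handwheel '[{"travel":[0.034,0.006,0.02],"dr":[-0.009,0.017,0]},{"travel":[0,0,0.05],"dr":[0,0,0]},{"travel":[0,0,0.04],"dr":[0,0,0]},{"travel":[0,0,0.015],"dr":[0,0,0]},{"travel":[0,0,0],"dr":[0,0,0]},{"travel":[0,0,0],"dr":[0,0,0]}]'
python3 go.py .4475 .0658 .009 8.3
```

```text
time_s: 28.05
eef_pos: [0.4498, 0.0656, 0.0131]
eef_rot: [0.002, -0.073, 0.997, -0.0]
wrist_force: [-0.6, -0.1, -1.0]
opening: 0.7
t 28.05 pos [0.4498 0.0656 0.0131] open 0.7 F [-0.6 -0.1 -1. ]
travel [0.015 0.004 0.027] dr [-0.002  0.008  0.003]
```

```bash

python3 -m handwheel '[{"travel":[0.014,0.003,0.022],"dr":[0,0.008,0]},{"travel":[0,0,0],"dr":[0,0,0]},{"travel":[0,0,0],"dr":[0,0,0]},{"travel":[0,0,0],"dr":[0,0,0]},{"travel":[0,0,0],"dr":[0,0,0]},{"travel":[0,0,0],"dr":[0,0,0]},{"travel":[0,0,0],"dr":[0,0,0]}]' -1
python3 -m handwheel '[{"travel":[0,0,-0.1],"dr":[0,0,0]},{"travel":[0,0,-0.2],"dr":[0,0,0]},{"travel":[0,0,-0.2],"dr":[0,0,0]},{"travel":[0,0,-0.2],"dr":[0,0,0]},{"travel":[0,0,-0.2],"dr":[0,0,0]},{"travel":[0,0,-0.12],"dr":[0,0,0]},{"travel":[0,0,0],"dr":[0,0,0]},{"travel":[0,0,0],"dr":[0,0,0]}]'
python3 go.py .6133 -.0035 .15 8.3
```

```text
time_s: 28.63
eef_pos: [0.4475, 0.0656, 0.0102]
eef_rot: [-0.0, -0.073, 0.997, -0.001]
wrist_force: [-0.1, -1.0, 0.5]
opening: 0.421
time_s: 29.3
eef_pos: [0.444, 0.0663, 0.1666]
eef_rot: [-0.004, -0.073, 0.997, 0.0]
wrist_force: [-0.4, 0.1, -2.1]
opening: 0.416
t 29.3 pos [0.444  0.0663 0.1666] open 0.416 F [-0.4  0.1 -2.1]
travel [-1.05  -0.625  0.101] dr [ 0.002 -0.017  0.003]
```

```bash

python3 -m handwheel '[{"travel":[-0.06,-0.035,-0.01],"dr":[0,-0.017,0]},{"travel":[-0.12,-0.07,-0.01],"dr":[0,0,0]},{"travel":[-0.12,-0.07,-0.01],"dr":[0,0,0]},{"travel":[-0.12,-0.07,-0.01],"dr":[0,0,0]},{"travel":[-0.12,-0.07,-0.01],"dr":[0,0,0]},{"travel":[-0.12,-0.07,-0.01],"dr":[0,0,0]},{"travel":[-0.12,-0.07,-0.01],"dr":[0,0,0]},{"travel":[-0.12,-0.07,-0.01],"dr":[0,0,0]},{"travel":[-0.08,-0.05,0],"dr":[0,0,0]},{"travel":[-0.04,-0.025,0],"dr":[0,0,0]},{"travel":[0,0,0],"dr":[0,0,0]},{"travel":[0,0,0],"dr":[0,0,0]}]'
python3 go.py .6133 -.0035 .08 8.3
```

```text
time_s: 30.3
eef_pos: [0.6086, -0.0052, 0.1501]
eef_rot: [-0.015, -0.073, 0.997, 0.005]
wrist_force: [0.0, -0.4, -0.5]
opening: 0.419
t 30.3 pos [ 0.6086 -0.0052  0.1501] open 0.419 F [ 0.  -0.4 -0.5]
travel [-0.046  0.001  0.466] dr [ 0.023 -0.055  0.001]
```

```bash

python3 -m handwheel '[{"travel":[-0.01,0,0],"dr":[0.023,-0.055,0]},{"travel":[-0.01,0,0.05],"dr":[0,0,0]},{"travel":[0,0,0.12],"dr":[0,0,0]},{"travel":[0,0,0.13],"dr":[0,0,0]},{"travel":[0,0,0.1],"dr":[0,0,0]},{"travel":[0,0,0.05],"dr":[0,0,0]},{"travel":[0,0,0],"dr":[0,0,0]},{"travel":[0,0,0],"dr":[0,0,0]}]'
python3 go.py .6133 -.0035 .03 8.3
```

```text
time_s: 30.97
eef_pos: [0.6049, -0.0014, 0.075]
eef_rot: [-0.004, -0.074, 0.997, 0.002]
wrist_force: [-0.7, 0.1, -1.6]
opening: 0.42
t 30.97 pos [ 0.6049 -0.0014  0.075 ] open 0.42 F [-0.7  0.1 -1.6]
travel [-0.056 -0.023  0.299] dr [ 0.007 -0.016  0.006]
```

```bash

python3 -m handwheel '[{"travel":[-0.05,-0.02,0],"dr":[0.006,-0.016,0.005]},{"travel":[0,0,0.05],"dr":[0,0,0]},{"travel":[0,0,0.09],"dr":[0,0,0]},{"travel":[0,0,0.08],"dr":[0,0,0]},{"travel":[0,0,0.05],"dr":[0,0,0]},{"travel":[0,0,0],"dr":[0,0,0]},{"travel":[0,0,0],"dr":[0,0,0]}]'
python3 go.py .6133 -.0035 .018 8.3
```

```text
time_s: 31.55
eef_pos: [0.6176, -0.004, 0.036]
eef_rot: [0.004, -0.073, 0.997, -0.001]
wrist_force: [0.4, 0.6, -2.1]
opening: 0.417
t 31.55 pos [ 0.6176 -0.004   0.036 ] open 0.417 F [ 0.4  0.6 -2.1]
travel [0.029 0.008 0.12 ] dr [-0.004  0.016  0.001]
```

```bash

python3 -m handwheel '[{"travel":[0.026,0.007,0.01],"dr":[0,0.015,0]},{"travel":[0,0,0.045],"dr":[0,0,0]},{"travel":[0,0,0.035],"dr":[0,0,0]},{"travel":[0,0,0.02],"dr":[0,0,0]},{"travel":[0,0,0],"dr":[0,0,0]},{"travel":[0,0,0],"dr":[0,0,0]}]'
python3 go.py .6133 -.0035 .0175 8.3
```

```text
time_s: 32.05
eef_pos: [0.6141, -0.0036, 0.0191]
eef_rot: [0.001, -0.073, 0.997, -0.001]
wrist_force: [0.7, 0.6, -1.1]
opening: 0.419
t 32.05 pos [ 0.6141 -0.0036  0.0191] open 0.419 F [ 0.7  0.6 -1.1]
travel [0.005 0.001 0.011] dr [-0.005  0.003  0.001]
```

Release, rise, and clear away to the near side for the final check.

```bash

python3 -m handwheel '[{"travel":[0,0,0.012],"dr":[0,0,0]},{"travel":[0,0,0],"dr":[0,0,0]}]'
python3 -m handwheel '[{"travel":[0,0,0],"dr":[0,0,0]},{"travel":[0,0,0],"dr":[0,0,0]},{"travel":[0,0,0],"dr":[0,0,0]},{"travel":[0,0,0],"dr":[0,0,0]},{"travel":[0,0,0],"dr":[0,0,0]}]' 0.3
python3 -m handwheel '[{"travel":[0,0,-0.06],"dr":[0,0,0]},{"travel":[0,0,-0.15],"dr":[0,0,0]},{"travel":[0,0,-0.2],"dr":[0,0,0]},{"travel":[0,0,-0.2],"dr":[0,0,0]},{"travel":[0,0,-0.2],"dr":[0,0,0]},{"travel":[0,0,-0.2],"dr":[0,0,0]},{"travel":[0.1,0,-0.1],"dr":[0,0,0]},{"travel":[0.2,0,-0.02],"dr":[0,0,0]},{"travel":[0.2,0,-0.02],"dr":[0,0,0]},{"travel":[0.2,0,-0.02],"dr":[0,0,0]},{"travel":[0.2,0,-0.02],"dr":[0,0,0]},{"travel":[0.2,0,-0.02],"dr":[0,0,0]},{"travel":[0.2,0,-0.02],"dr":[0,0,0]},{"travel":[0.1,0,0],"dr":[0,0,0]},{"travel":[0,0,0],"dr":[0,0,0]},{"travel":[0,0,0],"dr":[0,0,0]}]'
cat > m3.py <<'E'
import fit as F
from fit import *
F.V=88
ims={n:viewer.camera(n)[:,:,::-1].copy() for n in C}
L=dict(tWT=(.6568,.1065,.04,.064),tWS=(.6707,.0049,.04,.038),tSS=(.6857,-.0962,.025,.038),tST=(.7012,-.1974,.025,.064))
e=np.array([np.cos(.145),np.sin(.145)]);b=np.array([-e[1],e[0]])
for k,(x,y,d,h) in L.items():
    t,f=F.fit(ims,(x,y),.007,d,h);l,g=F.fit(ims,np.array([x,y])-.058*e,.007,d,h);v=(l-t)[:2]
    print(k,"twin moved",(t[:2]-[x,y]).round(4),"loose rel",(v@e).round(4),(v@b).round(4),"h",t[2].round(3),l[2].round(3),"cost",round(f,2),round(g,2))
F.V=120
for k,p,h in(("thin",(.4404,.2884),.064),("taper",(.4407,.1965),.05)): x,f=F.fit(ims,p,0,.04,h);print(k,x.round(4),round(f,2))
cv2.imwrite("pics/end.png",cv2.resize(ims["scene"][110:280,110:450],(800,400),interpolation=cv2.INTER_CUBIC))
cv2.imwrite("pics/endt.png",cv2.resize(ims["top"][110:270,80:400],(800,400),interpolation=cv2.INTER_CUBIC))
E
python3 m3.py
```

```text
time_s: 32.22
eef_pos: [0.6145, -0.0037, 0.0175]
eef_rot: [0.001, -0.073, 0.997, -0.001]
wrist_force: [0.4, 0.7, -1.6]
opening: 0.421
time_s: 32.63
eef_pos: [0.6159, -0.004, 0.0191]
eef_rot: [0.003, -0.073, 0.997, -0.002]
wrist_force: [0.2, -0.1, -0.8]
opening: 0.649
time_s: 33.97
eef_pos: [0.3999, -0.0347, 0.2219]
eef_rot: [0.009, -0.073, 0.997, -0.005]
wrist_force: [0.2, -1.3, -0.2]
opening: 0.647
tWT twin moved [-0.0013 -0.0004] loose rel -0.0548 0.0022 h 0.066 0.057 cost 0.78 0.74
tWS twin moved [-0.0002 -0.0002] loose rel -0.0571 -0.0014 h 0.039 0.033 cost 0.93 1.03
tSS twin moved [ 0.0002 -0.    ] loose rel -0.0591 -0.0028 h 0.03 0.031 cost 0.47 0.51
tST twin moved [0.0006 0.0006] loose rel -0.0581 -0.001 h 0.058 0.057 cost 0.81 0.8
thin [0.4403 0.288  0.0588] 0.34
taper [0.4403 0.1966 0.0269] 0.45
```

View pics/end.png

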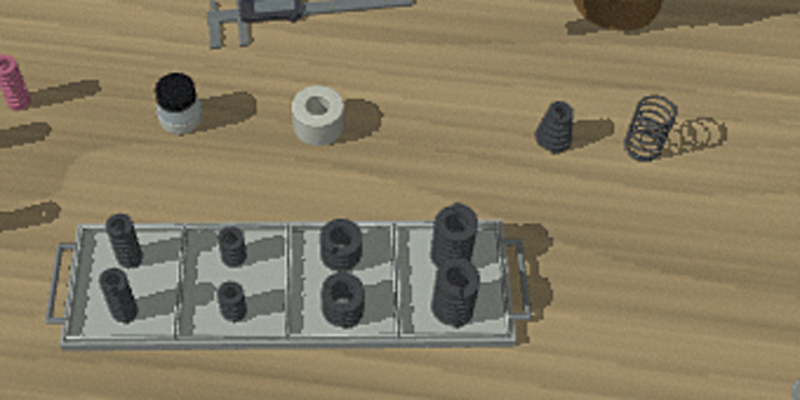

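View pics/endt.png

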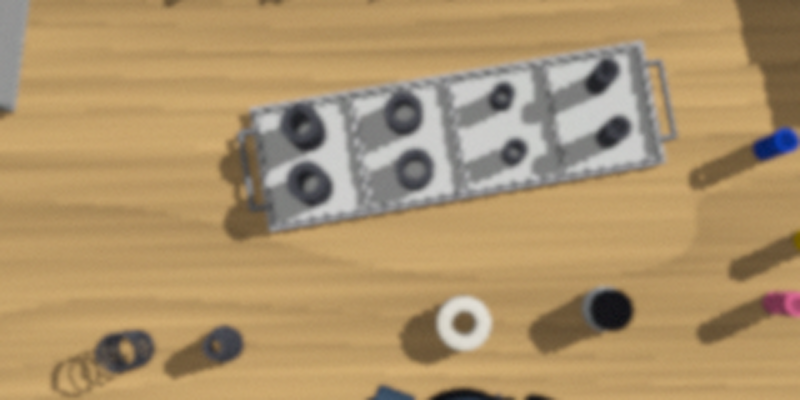

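All four pairs stand upright in their dishes and the two look-alikes are where they were. I'm handing in.

```bash
python3 -c "
from bench import ctrl; print(ctrl.hand_in())"
```

```text
the job is handed in; nothing more can be done
None
```

All four loose springs are in the dishes of their matching springs, standing upright in the empty halves. I handed the job in at about 34 s of the 115 s allowed; no verdict was reported.

| Pair | Distance along the dish (target −58 mm, ±15) | Offset across (±15 mm) | Dish spring moved (limit 12 mm) |
|---|---|---|---|
| Wide tall | −54.8 mm | 2.2 mm | 1.4 mm |
| Wide short | −57.1 mm | −1.4 mm | 0.3 mm |
| Slim short | −59.1 mm | −2.8 mm | 0.2 mm |
| Slim tall | −58.1 mm | −1.0 mm | 0.8 mm |

The tapered and thin-wire springs still stand and moved less than 1 mm, which is within measurement noise. The gripper is open and clear, at 0.22 m height.

**Weaker checks:**
- **Heights:** the straight springs mostly measured 3–9 mm below the stated heights. The tapered one's height measured far too low (27 against 50 mm), because I fitted it as a straight cylinder.
- **Final wide fits:** the wide springs' outlines fitted less well at the end, because the paired springs partly merge in the pictures. I confirmed them by eye in both views.

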